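# Set the tool tin in its slanted holder and draw off the lid

### The arm

A 6-joint arm with a two-finger parallel gripper is mounted at the origin on the work surface. World frame = base frame: x ahead of the robot, y to its left, z up, the work surface at z = 0. Lengths are in m, angles in rad, forces in N, time in s.
With the tool pointing down it reaches from about 0.35 to 0.85 m from the base axis. Payload 8.1 kg.
Tool frame: the origin (TCP) lies midway between the tips of the shut fingers; the grasp point (between the pads) lies robot.grip_depth behind it (robot.grip_depth is the distance from the TCP to the grasp point, in m); z points along the fingers, y is the line along which they close (so a half turn about z gives the same grasp; the last joint's range is limited). The gripper opens to 93 mm and grips with 3 to 60 N. Pads are 15 mm wide; open, the fingers measure 128 mm over their backs; the gripper's body (75 mm by 188 mm) begins 65 mm behind the grasp point.
Start: joints at [1.047, 0.13, 1.488, -0, 1.523, -0.085], TCP at [0.255, 0.543, 0.219] pointing down, gripper open.
Joint ranges: [-2.96, 2.96], [-0.89, 2.26], [0.02, 2.5], [-1.34, 4.48], [0, 2.73], [-2.66, 2.66]. Speed limits (rad/s): [2.39, 2.39, 2.79, 3.14, 3.14, 3.14].

### API

Orientations are given as a rotation vector (axis times angle).
In Python, from plant import robot gives the robot as it stands.
- The arm moves only by the tool carry_out, never from a script. Its argument "rows" is a list of rows, each a list of 6 numbers: the shift along the tool's x, y, z in m, then the turn, a rotation vector about the tool's x, y, z in degrees. A call has 1 to 12 rows; each row is the pose to reach, as a shift and turn from the pose commanded when the call began, along the tool's axes at that moment; what a row does not reach only later rows make up. A row lasts 1/8 s, in which the tool goes at most 62.5 mm and 10.7 degrees, less where a joint would pass 70% of its speed; a pose out of reach is approached as far as the arm can. A call with a gripper value outside its range is refused whole. "jaw" is the closure in counts, from 0 (fully open) to 255 (shut), set as the call begins (left out, the last holds). The fingers move at their own pace and stop on an object; "force" is the grip in N (left out, the last holds). Time passes only in rows, so rows that repeat a pose let the fingers close. It gives the time, the measured TCP pose, the force, the opening and the grip force at its end, in the units of the state.
- robot.read_state(): the state, without advancing time (a new reading comes with each control period).
- robot.read_camera(name): name is "side" or "top"; returns the picture (400x640x3 uint8, red, green, blue); there is no depth.
- robot.camera_model(name): a dict with "fx", "fy", "cx", "cy" (pixels), "dist" ([k1, k2, p1, p2, k3] as OpenCV has them; the pictures are not rectified), "R" (3x3) and "t" (3): a world point X has camera coordinates R X + t. Camera axes: x right, y down, z forward; pixel columns grow to the right and rows downward; lengths in m; the calibration is good to about 2 mm. A picture is of the moment at which its call begins. camera_model takes no time and is no camera call.
- robot.close_job(): hands the job in; it is judged then, once.
Trained networks look in the newest picture that a camera, given by its name, has taken for a name from the list of things; names that differ only in an ending like _2 or _b are one class to them, and where a whole thing is asked for, a point or a joint stands for the part that bears it (a point fixed in the world has none). Each returns a list of dicts, best first, with "conf" (0 to 1); they miss things now and then, are a little off and sometimes report something else, mostly with a low value. They report only what shows in the picture. A call takes as long as a camera call. They do not tell look-alikes from the thing itself.
- robot.outline_of(camera, target): "pixels" (400x640 bool, what is visible of it) and "pixel" ([column, row] in pixels, amid what is visible of it).
The state is a dict: "t": time; "q": joint angles; "dq": joint speeds; "joint_torque": joint torques, N m; "tool_pos": TCP position; "orientation": TCP orientation; "force": force on the tool from outside, world axes, zero at the start; "wrist_torque": the same for the moment, N m; "opening": finger opening in m; "gripper_force": force on a finger pad.
Only numpy, scipy, OpenCV 4.12 (cv2) and the standard library are available. Lean on these libraries where they do the work, as an engineer would, in place of code of your own. Each camera call takes 0.05 s, during which the arm holds its last target. There are 200 camera calls.

### The job

Get the potter's trimming tools ready: carry the closed teal tin, lid still on, to the slanted holder and slide its foot down under the two steel lips until it is fully home against the stop, pressing in its orange button, without ramming it. With the lips holding the base down, draw the tight lid off straight along the tin's axis, then stand the lid upright, open end down and wholly on the round wooden bat, set down rather than dropped. Leave the open tin home in the holder and everything else where it is.

Things in the scene. Friction and masses are not known exactly. Their poses are not given: they have to be found in the camera images.
- tin: base of the teal tin, loose, 0.3 kg, upright on the table. Origin: centre of its underside; z up its axis. Steel foot plate 60 (x) by 80 (y) by 6 mm thick, teal plinth 52 x 52 mm from 6 to 18 mm height, then a neck 43 x 43 mm from 18 to 70 mm, hidden by the lid; tool handles in it rise to 84 mm
- neck_top (a point): centre of the neck's upper rim, 70 mm above the tin's underside. Four sprung rubber pads on the neck grip the lid from within: it takes some 8 to 16 N to draw the lid off, and the base comes along with the lid unless held down
- lid: teal lid with a white band near its top, 0.12 kg: a rigid square cap 52 x 52 mm outside, 74 mm tall, walls 3 mm, top 4 mm, open below. Origin: centre of its open rim; z to its closed top. Closed, its origin is 18 mm above the tin's, axes alike. It overlaps the neck by 52 mm and clears the tools once drawn 66 mm. Grip it firmly across its sides, also to carry the whole tin
- holder: steel channel (rails, lips, stop) on a fixed slanted wooden board. Origin: on the board's surface, midway between the lips. z: the board's normal, 28 degrees from vertical, leaning towards the robot's side; x up the slope, y across. Board from x = -40 to +140 mm, 124 mm wide. Its stop is clamped elsewhere each time, so that the tin's origin at home lies 10 to 30 mm up the slope from this one: feel for it
- lip_left (a point): middle of the top of the lip on the +y side; its twin is on the -y side. Lips run from x = -38 to +40 mm (holder frame), underside 9 mm and top 15 mm above the board, inner edges at y = +-30 mm, side rails at y = +-42 mm: the foot has 2 mm play each side and 3 mm in height
- button (a joint): orange sprung button in the face of the channel's stop (a dark steel bar 58 mm wide, 13 mm high, whose place along the slope is not measured). The foot pushes it in with about 1 N: 0 m = free, 4 mm proud of the stop; 0.004 m = the foot touches the hard stop, fully home
- entry (a point): point on the bare upper part of the board, 105 mm up the slope from the holder's origin, where the foot can be set down clear of the channel's flared mouth (which ends at x = +69 mm). From here the foot slides down, along the holder's -x, under the lips to the stop. Foot's 80 mm side across; either way round
- bat_top (a point): centre of the top face of a round wooden bat, 200 mm across and 12 mm thick, fixed flat on the table; the lid goes here
- other_tin: a second, closed tin of the same shape and size but with ochre-yellow body and lid and a white band; not part of the job. Origin: centre of its underside
- bowl: cream clay bowl, 150 mm across, 70 mm tall. Origin: centre of underside
- jar: green glass glaze jar, 56 mm across, 85 mm tall. Origin: centre of underside
- pot: blue pot with black cap, 60 mm across, 70 mm tall. Origin: centre of underside
- mug: white mug, 80 mm across, 90 mm tall. Origin: centre of underside
- brush: brush lying flat, 160 mm long, along its x axis. Origin: centre of underside
- rib: flat round wooden throwing rib, 64 mm across, 6 mm thick. Origin: centre of underside
Not all that is in view belongs to the job. Leave any purple look-alike of the lid alone. Of the things that look like the part that bears bat_top, the larger one is meant.

How it is judged:
On the way, in this order (a step that is already met when the one before it is completed fails the run):
1. the closed tin, lid on, is home in the holder (x of tin in the frame of holder between 0.002 and 0.034 m and y of tin in the frame of holder between -0.004 and 0.004 m and z of tin in the frame of holder between -0.003 and 0.005 m and angle between the z axis of tin and the z axis of holder, either way round below 0.07 rad and angle between the y axis of tin and the y axis of holder, either way round below 0.09 rad and value of joint button above 0.0022 m and z of lid in the frame of tin below 0.026 m), for 0.2 s.
2. the lid is drawn clear off along the axis, held by the fingers, the base still home under the lips (x of tin in the frame of holder between 0.002 and 0.034 m and y of tin in the frame of holder between -0.004 and 0.004 m and z of tin in the frame of holder between -0.003 and 0.005 m and angle between the z axis of tin and the z axis of holder, either way round below 0.07 rad and angle between the y axis of tin and the y axis of holder, either way round below 0.09 rad and value of joint button above 0.0022 m and z of lid in the frame of tin above 0.072 m and contact force between the fingers and lid above 0.5 N), for 0.1 s.
At the end, for the whole second after the job is handed in: Tin home in the holder: against the stop (button in by over 2.2 mm), 4 mm across, 5 mm in height, axis within 4 degrees of the board normal; lid upright (3.4 degrees), open end down on the bat, centre within 65 mm of the bat centre; both released and at rest (x of tin in the frame of holder between 0.002 and 0.034 m and y of tin in the frame of holder between -0.004 and 0.004 m and z of tin in the frame of holder between -0.003 and 0.005 m and angle between the z axis of tin and the z axis of holder, either way round below 0.07 rad and angle between the y axis of tin and the y axis of holder, either way round below 0.09 rad and value of joint button above 0.0022 m and horizontal distance between lid and bat_top below 0.065 m and z of lid in the frame of bat_top between -0.003 and 0.004 m and angle between lid's own z axis and vertical below 0.06 rad and linear speed of each of tin, lid below 0.02 m/s and contact force between the fingers and lid below 0.1 N); the robot touches nothing.
It fails at once if tin rammed: more than 40 N between the tin and the steel channel (lips, rails, stop; the board does not count) (contact force between tin and holder above 40 N).
It fails at once if the lid dropped or knocked: moving faster than 0.45 m/s when not held (contact force between the fingers and lid below 0.1 N and linear speed of lid above 0.45 m/s).
It fails at once if a bystander moved by more than 25 mm (distance of any of other_tin, bowl, jar, pot, mug, brush, rib from where it was at the start of the episode above 0.025 m).
It also fails if it takes over 51 s, if anything falls off the work surface, if the arm or the gripper's body presses on something with over 40 N, if the wrist force passes 120 N, or if a joint passes its speed limit or range.

## Working session

There is one attempt and no reset: what is moved stays moved. The work goes in short steps, Python scripts to look and compute and a tool call to move; the robot and the scene stay as the last step left them, time stands still between calls to the robot, and variables do not carry over. Pictures are saved under pics/ and viewed, at most 10 in all, crops included, and the job is handed in when it is done.

Besides the shell and the picture viewer there is one more tool, called by a JSON object that holds its "method" and its "body". carry_out: Moves the arm, as the interface text tells. Its arguments: {"type":"object","properties":{"rows":{"type":"array"},"jaw":{"type":"number"},"force":{"type":"number"}},"required":["rows"]}

```bash
ls; mkdir -p pics
python3 - <<'E'
from plant import robot
import cv2,numpy as np
ims=[robot.read_camera(n) for n in("side","top")]
for n,i in zip(("side","top"),ims):
    cv2.imwrite(f"pics/{n}0.png",i[:,:,::-1])
    m=robot.camera_model(n);print(n,m)
    for t in["tin","lid","holder","lip_left","button","bat_top","other_tin","bowl","jar","pot","mug","brush","rib"]:
        print(t,[(round(d["conf"],2),np.round(d["pixel"]).tolist(),int(d["pixels"].sum())) for d in robot.outline_of(n,t)])
print(robot.grip_depth,robot.read_state())
E
```

```text
pics
side {'fx': 516.7350519634294, 'fy': 516.7350519634294, 'cx': 320.0832922445505, 'cy': 199.03174498312444, 'dist': array([0.04589976, 0.        , 0.        , 0.        , 0.        ]), 'R': array([[ 0.72694054, -0.68661694, -0.01070634],
       [-0.47481967, -0.49131936, -0.73017228],
       [ 0.49608843,  0.53587541, -0.68317919]]), 't': array([-0.42956677,  0.30072949,  1.22317466])}
tin [(0.65, [357.0, 291.0], 250)]
lid [(0.91, [330.0, 310.0], 878), (0.88, [356.0, 271.0], 960)]
holder [(0.74, [303.0, 210.0], 630)]
lip_left [(0.79, [309.0, 210.0], 706), (0.35, [230.0, 165.0], 2164)]
button [(0.42, [310.0, 211.0], 592)]
bat_top [(0.84, [167.0, 203.0], 1160), (0.83, [229.0, 166.0], 2226), (0.44, [316.0, 150.0], 441)]
other_tin [(0.92, [402.0, 250.0], 1076), (0.65, [428.0, 295.0], 750)]
bowl [(0.71, [288.0, 129.0], 1245), (0.38, [427.0, 295.0], 731)]
jar [(0.91, [318.0, 150.0], 461)]
pot [(0.77, [429.0, 295.0], 803), (0.67, [355.0, 273.0], 889), (0.48, [353.0, 290.0], 311)]
mug [(0.7, [385.0, 176.0], 1036), (0.4, [305.0, 208.0], 600)]
brush [(0.92, [240.0, 214.0], 548)]
rib [(0.67
[... 956 characters left out ...]
1.0, 203.0], 532)]
0.0188 {'t': 1.4, 'q': array([ 1.04662585e+00,  1.30417907e-01,  1.48821849e+00,  4.91148013e-06,
        1.52295523e+00, -8.54239964e-02]), 'dq': array([-0.00018709,  0.00047641, -0.00029488, -0.00031694,  0.00056587,
        0.00107305]), 'joint_torque': array([-1.66347403e-03, -5.59739077e+01, -4.92051351e+01,  7.65113253e-02,
        2.24769762e-02, -5.54891599e-07]), 'tool_pos': array([0.25487963, 0.54318461, 0.21861435]), 'orientation': array([-6.83666286e-01, -3.06629701e+00, -3.85459048e-06]), 'force': array([ 0.10972739, -0.09466984,  0.13634437]), 'wrist_torque': array([-0.03243694, -0.0209757 , -0.0541006 ]), 'gripper_force': 0.0, 'opening': 0.09311074008757987}
```

Run:
```python
import cv2
a=cv2.imread("pics/side0.png")[130:350,220:470];b=cv2.imread("pics/top0.png")[80:310,170:470]
cv2.imwrite("pics/sidec.png",cv2.resize(a,None,fx=2.6,fy=2.6,interpolation=cv2.INTER_CUBIC))
cv2.imwrite("pics/topc.png",cv2.resize(b,None,fx=2.6,fy=2.6,interpolation=cv2.INTER_CUBIC))
```

```text
(no output)
```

View pics/sidec.png

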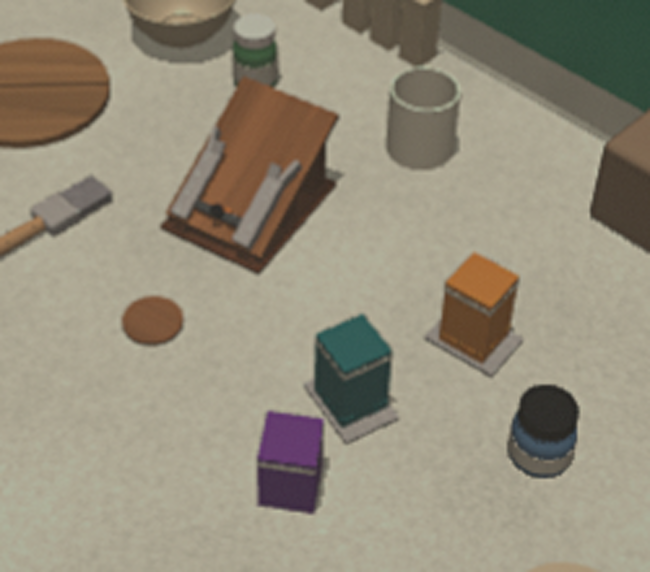

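View pics/topc.png

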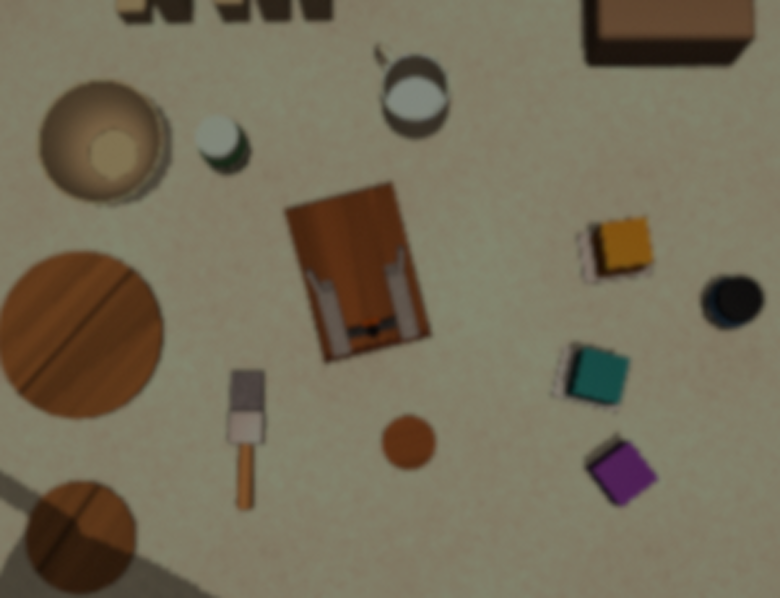

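```bash
cat > h.py <<'E'
import numpy as np,cv2
from scipy.optimize import minimize,least_squares
from scipy.spatial.transform import Rotation as Ro
from plant import robot
def proj(n,P):
    m=robot.camera_model(n);K=np.array([[m["fx"],0,m["cx"]],[0,m["fy"],m["cy"]],[0,0,1]])
    return cv2.projectPoints(np.asarray(P,float).reshape(-1,1,3),cv2.Rodrigues(m["R"])[0],m["t"],K,m["dist"])[0][:,0]
def box(lx,ly,z0,z1): return np.array([[a*lx/2,b*ly/2,z] for z in(z0,z1) for a,b in((-1,-1),(1,-1),(1,1),(-1,1))])
def tinT(p): return lambda X: Ro.from_euler("z",p[2]).apply(X)+[p[0],p[1],0]
def holdR(yaw): # x up slope, z normal leaning back to robot
    return Ro.from_euler("z",yaw)*Ro.from_euler("y",-np.radians(28))
def holdT(p): return lambda X: holdR(p[3]).apply(X)+p[:3]
def overlay(fn,items,imgs):
    # items: (cam, (x0,y0,w,h), [polylines px])
    out=[]
    for n,(x,y,w,h),pls in items:
        c=cv2.resize(imgs[n][y:y+h,x:x+w],(400,300),interpolation=cv2.INTER_CUBIC);s=400/w
        for pl in pls: cv2.polylines(c,[np.int32(np.round(((np.asarray(pl)-[x,y]+.5)*s)*16))],True,(0,255,255),1,cv2.LINE_AA,4)
        out.append(c)
    cv2.imwrite(fn,np.vstack([np.hstack(out[i:i+2]) for i in range(0,len(out),2)]))
E
cat > fit1.py <<'E'
from h import *
im={n:cv2.imread(f"pics/{n}0.png") for n in("side","top")}
roi={"side":(325,240,64,60),"top":(380,205,40,35)}
mk={}
for n,(x,y,w,h) in roi.items():
    hsv=cv2.cvtColor(im[n],cv2.COLOR_BGR2HSV);m=((hsv[...,0]>78)&(hsv[...,0]<105)&(hsv[...,1]>90)).astype(np.uint8)
    k=np.zeros_like(m);k[y:y+h,x:x+w]=1;mk[n]=m*k;print(n,mk[n].sum(),np.argwhere(mk[n]).mean(0)[::-1])
S=8
def loss(p):
    L=0
    for n in mk:
        x,y,w,h=roi[n];x-=10;y-=10;w+=20;h+=20
        P=proj(n,tinT(p)(box(.052,.052,.006,.092)))
        c=np.zeros((h*S,w*S),np.uint8);cv2.fillConvexPoly(c,cv2.convexHull(np.int32(np.round((P-[x,y]+.5)*S))),1)
        big=np.kron(mk[n][y:y+h,x:x+w],np.ones((S,S),np.uint8))
        L+=np.logical_xor(c,big).sum()/big.sum()
    return L
best=min((minimize(loss,[.48,-.22,a],method="Nelder-Mead",options=dict(initial_simplex=np.array([.5,-.2,a])+np.array([[0,0,0],[.03,0,0],[0,.03,0],[0,0,.2]]),xatol=1e-4)) for a in(0,.4,-.4,.8)),key=lambda r:r.fun)
print("tin",best.x,best.fun)
o=lambda a,s:np.array(a)/2.6+s-.3
cs=np.vstack([o([[247,80],[338,117]],[220,130])])
ct=np.vstack([o([[287,209],[391,183],[430,335],[326,361]],[170,80])])
C=np.array([[.14,.062,0],[.14,-.062,0],[-.04,-.062,0],[-.04,.062,0]])
f=lambda p:np.r_[(proj("side",holdT(p)(C[:2]))-cs).ravel(),(proj("top",holdT(p)(C))-ct).ravel()]
r=least_squares(f,[.5,0,.05,.2]);print("holder",r.x,r.fun.round(1))
lip=[np.array([[-.038,s*.03,.015],[.04,s*.03,.015],[.04,s*.042,.015],[-.038,s*.042,.015]]) for s in(1,-1)]
p=best.x
it=[]
for n,R in(("top",(370,200,64,48)),("side",(316,250,80,60))):
    it.append((n,R,[proj(n,tinT(p)(box(.052,.052,.018,.092)[4:])),proj(n,tinT(p)(box(.06,.08,0,.006)[4:]))]))
for n,R in(("top",(265,145,88,66)),("side",(275,155,88,66))):
    it.append((n,R,[proj(n,holdT(r.x)(C))]+[proj(n,holdT(r.x)(l)) for l in lip]))
overlay("pics/ov1.png",it,im)
E
python3 fit1.py
```

```text
side 334 [355.54491018 262.11077844]
top 353 [399.66288952 224.1898017 ]
tin [ 0.63333333 -0.10333333  0.48888889] 2.0
holder [ 0.53398649 -0.01320963  0.03503074  0.23749617] [-0.8 -0.4  0.8  0.1 -0.6  1.4  1.4  1.  -0.4 -1.2 -0.4 -1.3]
```

View pics/ov1.png

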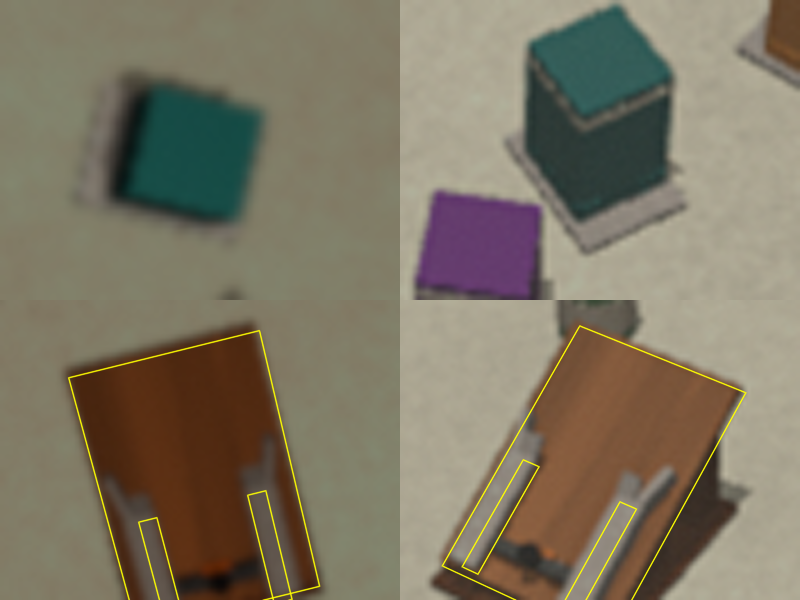

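Run:
```python
from h import *
im={n:cv2.imread(f"pics/{n}0.png") for n in("side","top")}
A=cv2.resize(im["top"][148:228,275:341],None,fx=6,fy=6,interpolation=cv2.INTER_CUBIC)
B=cv2.resize(im["side"][155:235,280:346],None,fx=6,fy=6,interpolation=cv2.INTER_CUBIC)
c=np.hstack([A,B]);c=np.uint8(255*(c/255.)**.6)
cv2.imwrite("pics/hold.png",c)
# tin corners
top=np.array([[150,86],[263,109],[241,219],[127,192]])/6.25+[370,200]-.5
sd=np.array([[215,8],[272,75],[190,116],[128,45]])/5+[316,250]-.5
sf=np.array([[188,252],[105,140],[285,205]])/5+[316,250]-.5
tf=np.array([[105,75],[78,205],[238,238]])/6.25+[370,200]-.5
Ct=box(.052,.052,0,.092)[4:]
from itertools import product
# order found by angle; try 4 yaw rotations for foot
def f(p,k,full):
    P=tinT(p)(Ct); r=[]
    for n,q in(("top",top),("side",sd)):
        u=proj(n,P);r.append((np.roll(u[::-1],k[n],0)-q).ravel())
    return np.concatenate(r)
res=[]
for a,b in product(range(4),range(4)):
    s=least_squares(f,[.49,-.2,0],args=(dict(top=a,side=b),0));res.append((s.cost,s.x,s.fun))
res.sort(key=lambda t:t[0]);c,p,fu=res[0];print(c,p,fu.round(1))
for d in(0,np.pi/2):
    q=p+[0,0,d];F=tinT(q)(box(.06,.08,0,.006))
    for n,obs in(("side",sf),("top",tf)):
        u=proj(n,F);print(d,n,[np.round(np.linalg.norm(u-o,axis=1).min(),1) for o in obs])
```

```text
Traceback (most recent call last):
  File "h.py", line 6, in proj
    m=robot.camera_model(n);K=np.array([[m["fx"],0,m["cx"]],[0,m["fy"],m["cy"]],[0,0,1]])
ValueError: time passes only in moves, steps and waits
```

View pics/hold.png

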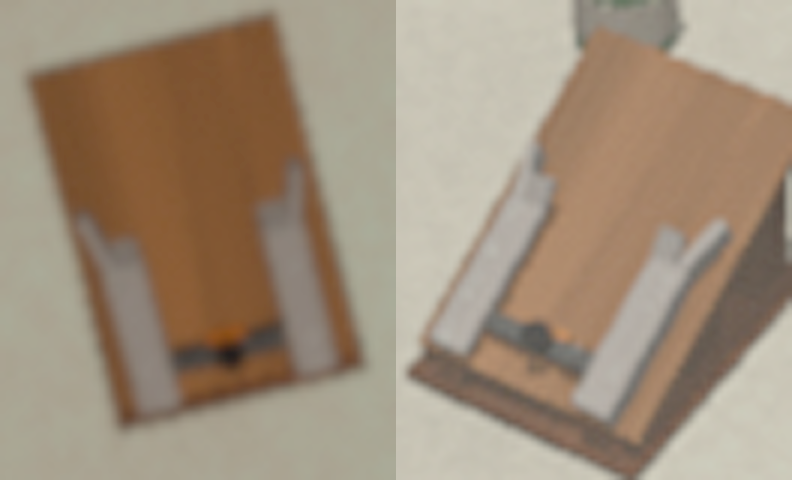

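```bash
python3 - <<'E'
s=open("h.py").read()
s=s.replace('''def proj(n,P):
    m=robot.camera_model(n);K''','''import pickle,os
if not os.path.exists("cam.pkl"): pickle.dump({n:robot.camera_model(n) for n in("side","top")},open("cam.pkl","wb"))
CAM=pickle.load(open("cam.pkl","rb"))
def proj(n,P):
    m=CAM[n];K''')
open("h.py","w").write(s)
E
cat > fit2.py <<'E'
from h import *
from itertools import product
im={n:cv2.imread(f"pics/{n}0.png") for n in("side","top")}
top=np.array([[150,86],[263,109],[241,219],[127,192]])/6.25+[370,200]-.5
sd=np.array([[215,8],[272,75],[190,116],[128,45]])/5+[316,250]-.5
sf=np.array([[188,252],[105,140],[285,205]])/5+[316,250]-.5
tf=np.array([[105,75],[78,205],[238,238]])/6.25+[370,200]-.5
Ct=box(.052,.052,0,.092)[4:]
def f(p,k):
    P=tinT(p)(Ct)
    return np.concatenate([(np.roll(proj(n,P)[::-1],k[n],0)-q).ravel() for n,q in(("top",top),("side",sd))])
res=[]
for a,b in product(range(4),range(4)):
    s=least_squares(f,[.49,-.2,0],args=(dict(top=a,side=b),));res.append((s.cost,s.x,s.fun))
res.sort(key=lambda t:t[0]);c,p,fu=res[0];print(c,p,fu.round(1))
for d in(0,np.pi/2):
    F=tinT(p+[0,0,d])(box(.06,.08,0,.006))
    for n,obs in(("side",sf),("top",tf)):
        u=proj(n,F);print(d,n,[np.round(np.linalg.norm(u-o,axis=1).min(),1) for o in obs])
# holder: (cam, px, holder pt with y=None sign*w)
H=[]
T=lambda c:np.array(c)/6+[275,148]-.5
S=lambda c:np.array(c)/6+[280,155]-.5
obs=[("top",T([30,75]),.14,.062,0),("top",T([272,12]),.14,-.062,0),
("top",T([181,405]),-.038,.030,.015),("top",T([294,378]),-.038,-.030,.015),("top",T([132,415]),-.038,1,.015),("top",T([338,366]),-.038,-1,.015),
("side",S([201,27]),.14,.062,0),("side",np.array([349.7,174.7]),.14,-.062,0),("side",S([244,440]),-.04,-.062,0),("side",S([29,345]),-.04,.062,0),
("side",S([179,398]),-.038,-.03,.015),("side",S([216,413]),-.038,-1,.015),("side",S([74,350]),-.038,.03,.015),("side",S([38,335]),-.038,1,.015)]
def g(p):
    r=[]
    for n,q,x,y,z in obs:
        if abs(y)==1:y*=p[4]
        r.append(proj(n,holdT(p[:4])([[x,y,z]]))[0]-q)
    return np.concatenate(r)
r=least_squares(g,[.5,0,.05,.2,.045],loss="soft_l1");print("holder",r.x);print(g(r.x).reshape(-1,2).round(1).tolist())
E
python3 fit2.py
```

```text
4.654763726150721 [ 0.45752779 -0.26866494 -1.79042723] [ 0.4  0.4  0.2  0.5  0.1  0.9  0.4  1.3  0.5 -1.6  1.3 -1.  -0.5 -0.3
  0.  -0.6]
0 side [np.float64(5.2), np.float64(4.1), np.float64(5.0)]
0 top [np.float64(3.1), np.float64(5.1), np.float64(5.1)]
1.5707963267948966 side [np.float64(0.8), np.float64(0.5), np.float64(1.2)]
1.5707963267948966 top [np.float64(2.1), np.float64(0.7), np.float64(1.0)]
holder [ 0.53720042 -0.0098759   0.03667064  0.23937362  0.05110762]
[[-1.3, 0.4], [0.4, 0.4], [-0.6, -0.0], [0.1, -0.4], [0.7, 0.0], [-0.3, -0.1], [0.9, -0.3], [0.7, -1.5], [0.1, 0.4], [-0.6, -0.6], [0.1, 0.5], [0.3, 0.9], [-0.2, 0.3], [-0.3, 0.0]]
```

```bash
cat >> h.py <<'E'
HP=np.array([.5372,-.0099,.0367,.2394])
def toolR(y,z): y=np.array(y,float);z=np.array(z,float);return Ro.from_matrix(np.c_[np.cross(y,z),y,z])
def holdtool(x,h,y=0): # TCP h above board on holder axis at x
    R=holdR(HP[3]).as_matrix();return holdT(HP)([[x,y,h]])[0],toolR(R[:,1],-R[:,2])
def cmd():
    s=robot.read_state();return s["tool_pos"],Ro.from_rotvec(s["orientation"])
def row(p0,R0,p,R):
    return np.r_[R0.inv().apply(np.array(p)-p0).round(4),(R0.inv()*R).as_rotvec(degrees=True).round(1)].tolist()
E
python3 - <<'E'
from h import *
# bat centre: least squares on plane .012 from top pixel & side pixel
f=lambda p:np.r_[proj("top",[[p[0],p[1],.012]])[0]-[202,208],proj("side",[[p[0],p[1],.012]])[0]-[229.5,165.7]]
r=least_squares(f,[.5,.35]);print("bat",r.x,r.fun)
p,R=cmd();a=-.2196
Rt=toolR([-np.sin(a),np.cos(a),0],[0,0,-1])
print(row(p,R,[.4575,-.2687,.16],Rt));print(row(p,R,[.4575,-.2687,.036],Rt))
print(holdtool(.105,.036)[0],holdtool(.02,.036)[0])
E
```

```text
bat [0.50954918 0.32479325] [-0.38907312  1.76263771  1.59727508 -1.20256334]
[-0.5283, -0.6489, 0.0586, 0.0, -0.0, -12.6]
[-0.5283, -0.6489, 0.1826, 0.0, -0.0, -12.6]
[0.61084649 0.0080757  0.11778063] [ 0.53793636 -0.00972027  0.07787554]
```

{"method": "carry_out", "body": {"rows": [[-0.528, -0.649, 0.058, 0, 0, -12.6], [-0.528, -0.649, 0.058, 0, 0, -12.6], [-0.528, -0.649, 0.058, 0, 0, -12.6], [-0.528, -0.649, 0.058, 0, 0, -12.6], [-0.528, -0.649, 0.058, 0, 0, -12.6], [-0.528, -0.649, 0.058, 0, 0, -12.6], [-0.528, -0.649, 0.058, 0, 0, -12.6], [-0.528, -0.649, 0.058, 0, 0, -12.6], [-0.528, -0.649, 0.058, 0, 0, -12.6], [-0.528, -0.649, 0.058, 0, 0, -12.6], [-0.528, -0.649, 0.058, 0, 0, -12.6], [-0.528, -0.649, 0.058, 0, 0, -12.6]], "jaw": 0}}

```text
t: 2.9
tool_pos: [0.4361, -0.1852, 0.167]
orientation: [0.344, 3.121, -0.0]
force: [0.9, 0.8, 0.6]
opening: 0.0933
gripper_force: 0.0
```

{"method": "carry_out", "body": {"rows": [[0, 0, 0, 0, 0, 0], [0, 0, 0, 0, 0, 0]]}}

```text
t: 3.15
tool_pos: [0.4355, -0.1826, 0.1666]
orientation: [-0.345, -3.122, -0.001]
force: [-0.9, 0.0, 0.3]
opening: 0.0934
gripper_force: 0.0
```

Run:
```python
from h import *
p,R=cmd();a=-.2196;print(p)
Rt=toolR([-np.sin(a),np.cos(a),0],[0,0,-1])
print(row(p,R,[.4575,-.2687,.16],Rt));print(row(p,R,[.4575,-.2687,.036],Rt))
```

```text
[ 0.43548224 -0.18259503  0.16656406]
[-0.0403, -0.0792, 0.0065, 0.0, -0.0, -0.0]
[-0.0404, -0.0793, 0.1305, 0.0, -0.0, -0.0]
```

{"method": "carry_out", "body": {"rows": [[-0.02, -0.04, 0.0, 0, 0, 0], [-0.04, -0.079, 0.0, 0, 0, 0], [-0.04, -0.079, 0.0, 0, 0, 0], [-0.04, -0.079, 0.03, 0, 0, 0], [-0.04, -0.079, 0.06, 0, 0, 0], [-0.04, -0.079, 0.09, 0, 0, 0], [-0.04, -0.079, 0.115, 0, 0, 0], [-0.04, -0.079, 0.13, 0, 0, 0], [-0.04, -0.079, 0.13, 0, 0, 0]]}}

```text
t: 4.28
tool_pos: [0.4572, -0.2671, 0.0362]
orientation: [-0.341, -3.122, -0.002]
force: [-0.1, 0.1, 0.3]
opening: 0.0925
gripper_force: 0.0
```

{"method": "carry_out", "body": {"rows": [[0, 0, 0, 0, 0, 0], [0, 0, 0, 0, 0, 0], [0, 0, 0, 0, 0, 0], [0, 0, 0, 0, 0, 0], [0, 0, 0, 0, 0, 0], [0, 0, 0, 0, 0, 0]], "jaw": 150, "force": 50}}

```text
t: 5.03
tool_pos: [0.4577, -0.2687, 0.0369]
orientation: [0.343, 3.123, 0.0]
force: [-0.3, 1.2, 1.6]
opening: 0.0519
gripper_force: 49.7
```

Run:
```python
from h import *
p,R=cmd();q,Q=holdtool(.110,.037+.06);print(q)
print(row(p,R,q,Q))
```

```text
[0.5873143  0.00233194 0.17398779]
[-0.0676, 0.2927, -0.137, -6.4, -27.5, -25.7]
```

{"method": "carry_out", "body": {"rows": [[0, 0, -0.02, 0, 0, 0], [0, 0, -0.05, 0, 0, 0], [0, 0, -0.09, 0, 0, 0], [0, 0, -0.13, 0, 0, 0], [0, 0, -0.15, 0, 0, 0], [0, 0, -0.15, 0, 0, 0]]}}

```text
t: 5.78
tool_pos: [0.4583, -0.2691, 0.1876]
orientation: [0.343, 3.121, -0.002]
force: [-0.3, -0.3, -4.2]
opening: 0.0519
gripper_force: 49.6
```

{"method": "carry_out", "body": {"rows": [[-0.012, 0.05, -0.01, -1, -4.6, -4.3], [-0.025, 0.11, -0.01, -2.1, -9.2, -8.6], [-0.038, 0.16, -0.01, -3.2, -13.8, -12.9], [-0.05, 0.21, 0, -4.3, -18.4, -17.2], [-0.06, 0.26, 0.005, -5.3, -23, -21.5], [-0.068, 0.293, 0.013, -6.4, -27.5, -25.7], [-0.068, 0.293, 0.013, -6.4, -27.5, -25.7], [-0.068, 0.293, 0.013, -6.4, -27.5, -25.7], [-0.068, 0.293, 0.013, -6.4, -27.5, -25.7]]}}

```text
t: 6.9
tool_pos: [0.5877, 0.0017, 0.1736]
orientation: [-0.315, 2.638, 0.078]
force: [-0.3, -0.7, -3.6]
opening: 0.0518
gripper_force: 49.6
```

```bash
cat > look.py <<'E'
import sys
from h import *
tag=sys.argv[1];hz=float(sys.argv[2])
im={n:robot.read_camera(n)[:,:,::-1].copy() for n in("top","side")}
for n in im: cv2.imwrite(f"pics/{n}_{tag}.png",im[n])
p,R=cmd();q,Q=holdtool(.105,.037)
hR=holdR(HP[3]);print("tcp in holder",hR.inv().apply(p-HP[:3]).round(4),"rot err",(Q.inv()*R).as_rotvec(degrees=True).round(2),robot.read_state()["t"])
# tin predicted: origin hz beyond the TCP along tool z; tin axes: x=-toolx,y=tooly,z=-toolz
TT=lambda X:R.apply(X*[-1,1,-1])+p+R.apply([0,0,hz])
it=[]
lip=[np.array([[-.038,s*.03,.015],[.04,s*.03,.015],[.04,s*.051,.015],[-.038,s*.051,.015]]) for s in(1,-1)]
for n,r in(("top",(258,120,100,150)),("side",(265,115,100,150))):
    x,y,w,h=r;c=cv2.resize(im[n][y:y+h,x:x+w],None,fx=4,fy=4,interpolation=cv2.INTER_CUBIC)
    c=np.uint8(255*(c/255.)**.6)
    for P,col in((TT(box(.06,.08,0,.006)[:4]),(0,255,255)),(TT(box(.052,.052,0,.092)[4:]),(0,255,255)),(holdT(HP)(lip[0]),(255,0,255)),(holdT(HP)(lip[1]),(255,0,255))):
        cv2.polylines(c,[np.int32(np.round((proj(n,P)-[x,y]+.5)*64))],True,col,1,cv2.LINE_AA,4)
    it.append(c)
cv2.imwrite(f"pics/look_{tag}.png",np.hstack(it))
E
python3 look.py a .0369
```

```text
tcp in holder [ 0.1104 -0.0007  0.0968] rot err [0.07 0.01 0.09] 7.0
```

View pics/look_a.png

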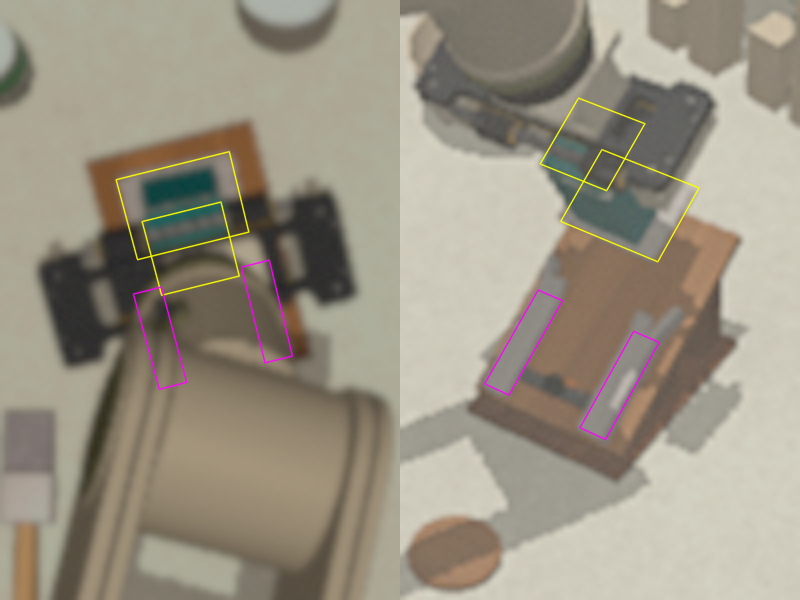

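{"method": "carry_out", "body": {"rows": [[0, 0, 0.02, 0, 0, 0], [0, 0, 0.04, 0, 0, 0], [0, 0, 0.05, 0, 0, 0], [0, 0, 0.053, 0, 0, 0], [0, 0, 0.055, 0, 0, 0], [0, 0, 0.056, 0, 0, 0], [0, 0, 0.056, 0, 0, 0]]}}

```text
t: 7.88
tool_pos: [0.6135, 0.0086, 0.1255]
orientation: [-0.317, 2.636, 0.078]
force: [-5.1, -0.7, -0.0]
opening: 0.0519
gripper_force: 49.7
```

{"method": "carry_out", "body": {"rows": [[0, 0, 0.001, 0, 0, 0], [0, 0, 0.002, 0, 0, 0], [0, 0, 0.002, 0, 0, 0]]}}

```text
t: 8.25
tool_pos: [0.6138, 0.0086, 0.1254]
orientation: [-0.318, 2.636, 0.078]
force: [-31.3, -5.3, 24.4]
opening: 0.0522
gripper_force: 49.7
```

{"method": "carry_out", "body": {"rows": [[0, 0, -0.002, 0, 0, 0], [0, 0, -0.003, 0, 0, 0], [0, 0, -0.003, 0, 0, 0]]}}

```text
t: 8.62
tool_pos: [0.6129, 0.0087, 0.1255]
orientation: [-0.316, 2.636, 0.078]
force: [0.4, 0.1, -4.2]
opening: 0.0516
gripper_force: 49.6
```

```bash
cat > st.py <<'E'
from h import *
p,R=cmd();s=robot.read_state();hR=holdR(HP[3]);Q=holdtool(.1,.037)[1]
print("tcp in holder",hR.inv().apply(p-HP[:3]).round(4),"roterr",(Q.inv()*R).as_rotvec(degrees=True).round(2),"F holder",hR.inv().apply(s["force"]).round(1),"free",hR.inv().apply([0,0,-4.1]).round(1),"t",s["t"])
E
python3 st.py
```

```text
tcp in holder [1.105e-01 1.000e-04 4.180e-02] roterr [ 0.03 -0.02  0.02] F holder [-1.6  0.  -4. ] free [-1.9  0.  -3.6] t 8.625
```

```bash
cat >> fit2.py <<'E'
P=holdT(HP)([[.1105,0,.0415-.0369]])[0]
g2=lambda p:np.r_[g(p),(holdR(p[3]).inv().apply(P-p[:3])[2])*1000/.5]
r2=least_squares(g2,r.x,loss="soft_l1");print("holder2",r2.x,r2.cost,r.cost);print(g(r2.x).reshape(-1,2).round(1).tolist())
print(holdR(HP[3]).inv().apply(r2.x[:3]-HP[:3]))
E
python3 fit2.py | tail -3
```

```text
holder2 [ 0.53564215 -0.01147709  0.040712    0.2419039   0.05058975] 5.265732950006681 3.7442059237882246
[[-1.0, 0.7], [0.8, 0.6], [-0.1, 0.4], [0.7, -0.0], [1.3, 0.4], [0.1, 0.3], [0.7, -0.9], [0.7, -2.1], [0.1, -0.1], [-0.7, -1.0], [0.0, 0.0], [0.1, 0.4], [-0.3, -0.1], [-0.3, -0.4]]
[ 0.00021706 -0.00116271  0.00442845]
```

```bash
sed -i 's/^HP=.*/HP=np.array([.5356,-.0115,.0407,.2419])/' h.py; python3 st.py
python3 - <<'E'
from h import *
p,R=cmd()
print(row(p,R,*holdtool(.07,.0380)))
# stop bar top edge estimate
T=lambda c:np.array(c)/6+[275,148]-.5
for c in([178,348],[283,327]):
    print(least_squares(lambda v:proj("top",holdT(HP)([[v[0],v[1],.013]]))[0]-T(c),[0,0]).x)
E
```

```text
tcp in holder [0.1103 0.0011 0.0373] roterr [ 0.1  -0.02  0.15] F holder [-1.6  0.  -4. ] free [-1.9  0.  -3.6] t 8.625
[0.0403, -0.0012, -0.0007, -0.1, 0.0, -0.1]
[-0.00772788  0.02360201]
[-0.01052601 -0.02889021]
```

{"method": "carry_out", "body": {"rows": [[0.004, -0.001, -0.0007, 0, 0, -0.1], [0.009, -0.001, -0.0007, 0, 0, -0.1], [0.014, -0.001, -0.0007, 0, 0, -0.1], [0.019, -0.001, -0.0007, 0, 0, -0.1], [0.024, -0.001, -0.0007, 0, 0, -0.1], [0.028, -0.001, -0.0007, 0, 0, -0.1], [0.032, -0.001, -0.0007, 0, 0, -0.1], [0.035, -0.001, -0.0007, 0, 0, -0.1], [0.035, -0.001, -0.0007, 0, 0, -0.1]]}}

```text
t: 9.75
tool_pos: [0.5824, 0.0003, 0.1093]
orientation: [-0.319, 2.636, 0.078]
force: [0.1, -0.3, -3.9]
opening: 0.052
gripper_force: 49.6
```

```bash
python3 st.py
```

```text
tcp in holder [0.0748 0.0002 0.0379] roterr [0.09 0.02 0.06] F holder [-1.8 -0.3 -3.4] free [-1.9  0.  -3.6] t 9.75
```

Free so far; now under the lips, creeping.

{"method": "carry_out", "body": {"rows": [[0.003, 0, 0, 0, 0, 0], [0.006, 0, 0, 0, 0, 0], [0.009, 0, 0, 0, 0, 0], [0.012, 0, 0, 0, 0, 0], [0.015, 0, 0, 0, 0, 0], [0.015, 0, 0, 0, 0, 0]]}}

```text
t: 10.5
tool_pos: [0.5695, -0.0029, 0.1021]
orientation: [-0.318, 2.636, 0.078]
force: [0.5, 0.4, -5.1]
opening: 0.052
gripper_force: 49.6
```

```bash
python3 st.py
```

```text
tcp in holder [0.0597 0.0003 0.0378] roterr [0.08 0.02 0.06] F holder [-1.9  0.3 -4.8] free [-1.9  0.  -3.6] t 10.5
```

{"method": "carry_out", "body": {"rows": [[0.003, 0, 0.0003, 0, 0, 0], [0.006, 0, 0.0003, 0, 0, 0], [0.009, 0, 0.0003, 0, 0, 0], [0.012, 0, 0.0003, 0, 0, 0], [0.015, 0, 0.0003, 0, 0, 0], [0.018, 0, 0.0003, 0, 0, 0], [0.018, 0, 0.0003, 0, 0, 0]]}}

```text
t: 11.38
tool_pos: [0.5542, -0.0066, 0.0934]
orientation: [-0.319, 2.636, 0.078]
force: [0.3, -0.6, -4.7]
opening: 0.052
gripper_force: 49.6
```

```bash
python3 st.py
```

```text
tcp in holder [0.0417 0.0003 0.0375] roterr [0.08 0.02 0.06] F holder [-2.1 -0.6 -4.2] free [-1.9  0.  -3.6] t 11.375
```

{"method": "carry_out", "body": {"rows": [[0.003, 0, 0, 0, 0, 0], [0.006, 0, 0, 0, 0, 0], [0.009, 0, 0, 0, 0, 0], [0.011, 0, 0, 0, 0, 0], [0.013, 0, 0, 0, 0, 0], [0.013, 0, 0, 0, 0, 0]]}}

```text
t: 12.12
tool_pos: [0.5432, -0.0093, 0.0874]
orientation: [-0.319, 2.636, 0.078]
force: [-0.0, -0.2, -4.5]
opening: 0.0518
gripper_force: 49.6
```

```bash
python3 st.py
```

```text
tcp in holder [0.0289 0.0003 0.0376] roterr [0.09 0.01 0.06] F holder [-2.2 -0.2 -4. ] free [-1.9  0.  -3.6] t 12.125
```

{"method": "carry_out", "body": {"rows": [[0.001, 0, 0, 0, 0, 0], [0.002, 0, 0, 0, 0, 0], [0.003, 0, 0, 0, 0, 0], [0.003, 0, 0, 0, 0, 0]]}}

```text
t: 12.62
tool_pos: [0.5407, -0.01, 0.0861]
orientation: [-0.319, 2.636, 0.078]
force: [-0.5, -0.2, -3.9]
opening: 0.0518
gripper_force: 49.6
```

```bash
python3 st.py
```

```text
tcp in holder [0.026  0.0003 0.0376] roterr [0.09 0.01 0.06] F holder [-2.3 -0.1 -3.2] free [-1.9  0.  -3.6] t 12.625
```

{"method": "carry_out", "body": {"rows": [[0.001, 0, 0, 0, 0, 0], [0.002, 0, 0, 0, 0, 0], [0.003, 0, 0, 0, 0, 0], [0.003, 0, 0, 0, 0, 0]]}}

```text
t: 13.12
tool_pos: [0.5381, -0.0106, 0.0847]
orientation: [-0.319, 2.636, 0.078]
force: [-0.7, -0.4, -3.7]
opening: 0.052
gripper_force: 49.6
```

```bash
python3 st.py
```

```text
tcp in holder [0.023  0.0003 0.0376] roterr [0.09 0.01 0.05] F holder [-2.4 -0.2 -2.9] free [-1.9  0.  -3.6] t 13.125
```

{"method": "carry_out", "body": {"rows": [[0.001, 0, 0, 0, 0, 0], [0.002, 0, 0, 0, 0, 0], [0.003, 0, 0, 0, 0, 0], [0.003, 0, 0, 0, 0, 0]]}}

```text
t: 13.62
tool_pos: [0.5356, -0.0112, 0.0834]
orientation: [-0.319, 2.636, 0.078]
force: [0.7, -0.5, -3.6]
opening: 0.0521
gripper_force: 49.6
```

```bash
python3 st.py
```

```text
tcp in holder [0.0201 0.0002 0.0376] roterr [ 0.09 -0.    0.05] F holder [-1.2 -0.6 -3.5] free [-1.9  0.  -3.6] t 13.625
```

Button contact likely (+1.2 N). Continuing 1 mm per row.

{"method": "carry_out", "body": {"rows": [[0.001, 0, 0, 0, 0, 0], [0.002, 0, 0, 0, 0, 0], [0.002, 0, 0, 0, 0, 0]]}}

```text
t: 14.0
tool_pos: [0.5339, -0.0117, 0.0825]
orientation: [-0.319, 2.636, 0.078]
force: [0.6, -0.2, -2.7]
opening: 0.052
gripper_force: 49.6
```

```bash
python3 st.py
```

```text
tcp in holder [0.0181 0.0002 0.0376] roterr [ 0.09 -0.    0.05] F holder [-0.8 -0.3 -2.6] free [-1.9  0.  -3.6] t 14.0
```

{"method": "carry_out", "body": {"rows": [[0.001, 0, 0, 0, 0, 0], [0.0015, 0, 0, 0, 0, 0], [0.0015, 0, 0, 0, 0, 0]]}}

```text
t: 14.38
tool_pos: [0.5332, -0.0119, 0.0824]
orientation: [-0.319, 2.635, 0.078]
force: [4.2, 2.3, -1.8]
opening: 0.0518
gripper_force: 49.6
```

```bash
python3 st.py
```

```text
tcp in holder [0.0174 0.0002 0.0379] roterr [ 0.11 -0.07  0.05] F holder [ 3.2  1.2 -3.8] free [-1.9  0.  -3.6] t 14.375
```

{"method": "carry_out", "body": {"rows": [[0, 0, 0, 0, 0, 0], [0, 0, -0.002, 0, 0, 0], [0, 0, -0.004, 0, 0, 0], [0, 0, -0.006, 0, 0, 0], [0, 0, -0.009, 0, 0, 0], [0, 0, -0.012, 0, 0, 0]]}}

```text
t: 15.12
tool_pos: [0.5268, -0.0134, 0.0918]
orientation: [-0.319, 2.637, 0.078]
force: [6.4, 1.2, -6.7]
opening: 0.0518
gripper_force: 49.6
```

```bash
python3 st.py
```

```text
tcp in holder [0.016  0.0003 0.0493] roterr [0.09 0.05 0.06] F holder [ 2.6 -0.4 -9. ] free [-1.9  0.  -3.6] t 15.125
```

{"method": "carry_out", "body": {"rows": [[0, 0, -0.004, 0, 0, 0], [0, 0, -0.008, 0, 0, 0], [0, 0, -0.012, 0, 0, 0], [0, 0, -0.016, 0, 0, 0], [0, 0, -0.02, 0, 0, 0], [0, 0, -0.024, 0, 0, 0], [0, 0, -0.028, 0, 0, 0], [0, 0, -0.032, 0, 0, 0], [0, 0, -0.036, 0, 0, 0]]}}

```text
t: 16.25
tool_pos: [0.5102, -0.0174, 0.1237]
orientation: [-0.319, 2.637, 0.078]
force: [-0.2, 0.3, -1.8]
opening: 0.0519
gripper_force: 49.6
```

```bash
python3 st.py
```

```text
tcp in holder [0.016  0.0003 0.0856] roterr [0.09 0.07 0.05] F holder [-0.9  0.4 -1.6] free [-1.9  0.  -3.6] t 16.25
```

{"method": "carry_out", "body": {"rows": [[0, 0, -0.005, 0, 0, 0], [0, 0, -0.01, 0, 0, 0], [0, 0, -0.015, 0, 0, 0], [0, 0, -0.02, 0, 0, 0], [0, 0, -0.026, 0, 0, 0], [0, 0, -0.032, 0, 0, 0], [0, 0, -0.038, 0, 0, 0], [0, 0, -0.046, 0, 0, 0], [0, 0, -0.06, 0, 0, 0], [0, 0, -0.08, 0, 0, 0], [0, 0, -0.09, 0, 0, 0], [0, 0, -0.09, 0, 0, 0]]}}

```text
t: 17.75
tool_pos: [0.47, -0.0276, 0.2046]
orientation: [-0.318, 2.634, 0.077]
force: [0.3, 0.5, -1.2]
opening: 0.0518
gripper_force: 49.6
```

```bash
python3 look.py b .0369
python3 - <<'E'
from h import *
p,R=cmd();a=-.2;print(p)
Rt=toolR([-np.sin(.2),np.cos(.2),0],[0,0,-1])
for z in(.16,.012+.0189+.006):print(row(p,R,[.51,.325,z],Rt))
E
```

```text
tcp in holder [0.0163 0.0005 0.1752] rot err [0.08 0.02 0.06] 17.85
[ 0.46959821 -0.027251    0.20304462]
[-0.0886, 0.3326, 0.0955, 0.5, 28.0, 2.3]
[-0.0309, 0.3326, 0.2042, 0.5, 28.0, 2.3]
```

View pics/look_b.png

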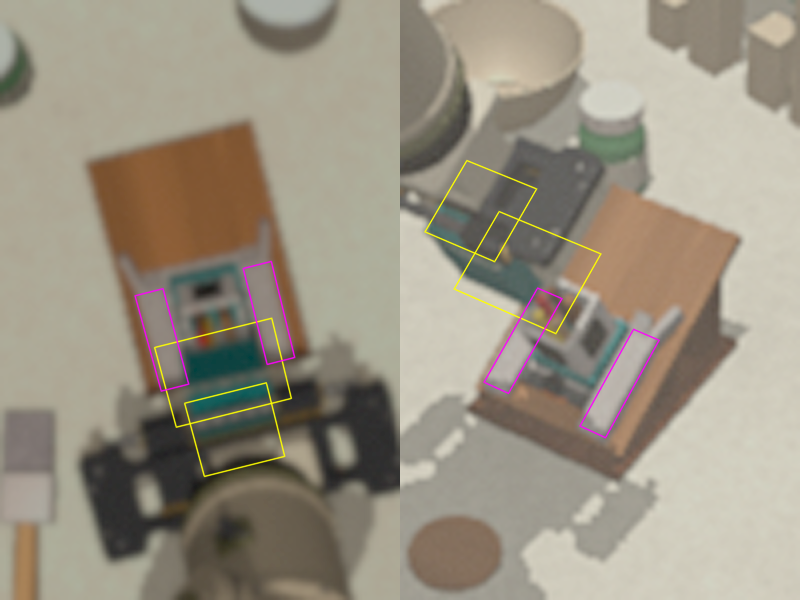

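{"method": "carry_out", "body": {"rows": [[-0.005, 0.04, 0.0, 0, 2, 0.1], [-0.015, 0.085, 0.01, 0, 6, 0.4], [-0.03, 0.13, 0.025, 0.1, 10, 0.8], [-0.04, 0.18, 0.04, 0.2, 15, 1.2], [-0.055, 0.23, 0.06, 0.3, 20, 1.6], [-0.075, 0.28, 0.08, 0.4, 25, 2], [-0.089, 0.32, 0.095, 0.5, 28, 2.3], [-0.089, 0.333, 0.095, 0.5, 28, 2.3], [-0.089, 0.333, 0.095, 0.5, 28, 2.3], [-0.089, 0.333, 0.095, 0.5, 28, 2.3]]}}

```text
t: 19.1
tool_pos: [0.51, 0.3245, 0.1619]
orientation: [-0.312, 3.125, 0.001]
force: [-0.0, -0.5, -0.7]
opening: 0.0519
gripper_force: 49.6
```

Run:
```python
from h import *
p,R=cmd();print(p,R.as_matrix()[:,2])
Rt=toolR([-np.sin(.2),np.cos(.2),0],[0,0,-1])
for z in(.037,.031):print(row(p,R,[.51,.325,z],Rt))
for n in("top","side"):
    i=robot.read_camera(n)[:,:,::-1]; cv2.imwrite(f"pics/{n}_c.png",i)
a=cv2.imread("pics/top_c.png")[140:240,250:350];b=cv2.imread("pics/side_c.png")[150:250,270:370]
cv2.imwrite("pics/home.png",np.uint8(255*(np.hstack([cv2.resize(k,(400,400),interpolation=cv2.INTER_CUBIC) for k in(a,b)])/255.)**.6))
```

```text
[0.51003779 0.32445246 0.16185561] [ 1.16911387e-03  4.76805541e-04 -9.99999203e-01]
[0.0001, 0.0005, 0.1249, 0.0, 0.1, -0.0]
[0.0001, 0.0005, 0.1309, 0.0, 0.1, -0.0]
```

View pics/home.png

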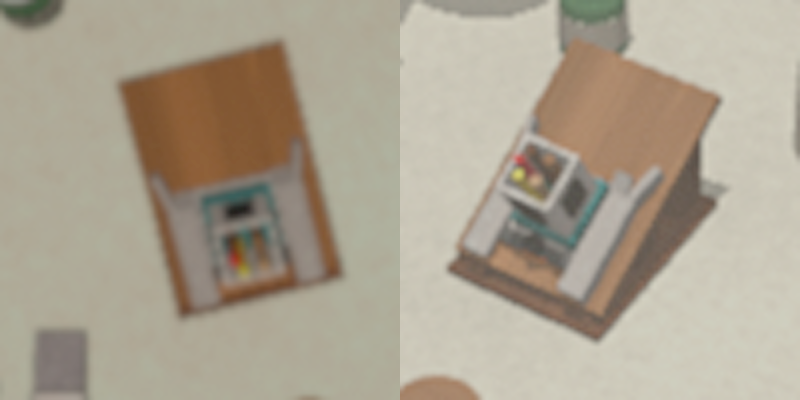

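{"method": "carry_out", "body": {"rows": [[0, 0, 0.03, 0, 0, 0], [0, 0, 0.06, 0, 0, 0], [0, 0, 0.09, 0, 0, 0], [0, 0, 0.11, 0, 0, 0], [0, 0, 0.12, 0, 0, 0], [0, 0, 0.124, 0, 0, 0], [0, 0, 0.126, 0, 0, 0], [0, 0, 0.128, 0, 0, 0], [0, 0, 0.128, 0, 0, 0]]}}

```text
t: 20.32
tool_pos: [0.5102, 0.3257, 0.0335]
orientation: [-0.313, 3.126, 0.001]
force: [0.2, 0.6, -1.1]
opening: 0.0521
gripper_force: 49.6
```

{"method": "carry_out", "body": {"rows": [[0, 0, 0.001, 0, 0, 0], [0, 0, 0.002, 0, 0, 0], [0, 0, 0.002, 0, 0, 0]]}}

```text
t: 20.7
tool_pos: [0.5099, 0.3255, 0.031]
orientation: [0.313, -3.126, -0.0]
force: [0.7, 0.5, -0.6]
opening: 0.0521
gripper_force: 49.6
```

{"method": "carry_out", "body": {"rows": [[0, 0, 0.0005, 0, 0, 0], [0, 0, 0.001, 0, 0, 0], [0, 0, 0.001, 0, 0, 0]]}}

```text
t: 21.08
tool_pos: [0.5101, 0.3256, 0.0309]
orientation: [-0.313, 3.126, 0.001]
force: [-2.6, -1.9, 5.9]
opening: 0.0521
gripper_force: 49.7
```

Contact with the bat at the expected height. Releasing and withdrawing upward.

{"method": "carry_out", "body": {"rows": [[0, 0, -0.0005, 0, 0, 0], [0, 0, -0.0005, 0, 0, 0], [0, 0, -0.0005, 0, 0, 0], [0, 0, -0.0005, 0, 0, 0]], "jaw": 60, "force": 5}}

```text
t: 21.58
tool_pos: [0.51, 0.3254, 0.0305]
orientation: [0.313, -3.126, -0.0]
force: [0.4, -0.9, -0.2]
opening: 0.0717
gripper_force: 0.0
```

{"method": "carry_out", "body": {"rows": [[0, 0, 0, 0, 0, 0], [0, 0, 0, 0, 0, 0], [0, 0, -0.02, 0, 0, 0], [0, 0, -0.05, 0, 0, 0], [0, 0, -0.09, 0, 0, 0], [0, 0, -0.13, 0, 0, 0], [0, 0, -0.17, 0, 0, 0], [0, 0, -0.2, 0, 0, 0], [0, 0, -0.2, 0, 0, 0], [0, 0, -0.2, 0, 0, 0]]}}

```text
t: 22.82
tool_pos: [0.5098, 0.3253, 0.2304]
orientation: [0.313, -3.126, -0.0]
force: [0.5, -0.1, -0.6]
opening: 0.0713
gripper_force: 0.0
```

Run:
```python
from h import *
a=robot.read_camera("side")[:,:,::-1][100:300,150:350];b=robot.read_camera("top")[:,:,::-1][120:280,160:360]
cv2.imwrite("pics/end.png",np.hstack([cv2.resize(a,(400,400)),cv2.resize(b,(400,320))[:, :] if 0 else cv2.copyMakeBorder(cv2.resize(b,(400,320)),0,80,0,0,0)]))
s=robot.read_state();print(s["t"],s["opening"],s["force"])
```

```text
22.925 0.07128244336796684 [-0.05552497 -0.10221155  0.19311878]
```

View pics/end.png

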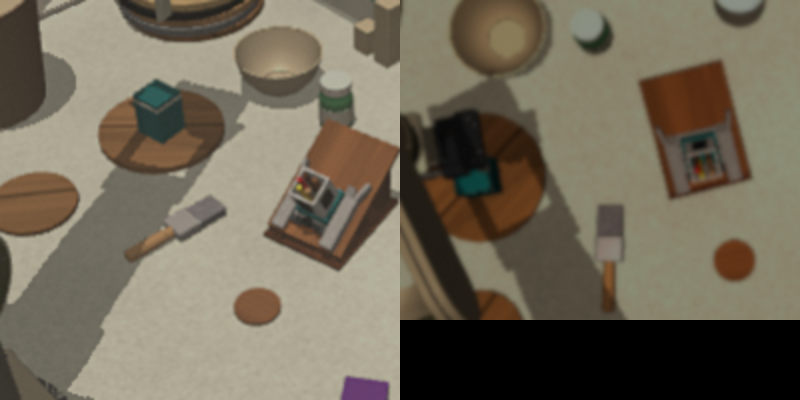

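The lid stands upright near the middle of the larger bat (about pixel 230,155 in the side view). The open base is home in the holder (about 307,197).

```bash
python3 -c "
from plant import robot
print(robot.close_job())"
```

```text
the job is handed in; nothing more can be done
None
```

I handed the job in at about 23 s: by force readings and the last pictures, the open tin sits home against the stop and the lid stands upright on the larger bat, but the hand-in gave no verdict and I couldn't read the button directly.

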